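# Pack the wheel sockets in reverse order and stack the carrier frame

## Robot

A 6-joint arm with a two-finger parallel gripper is mounted at the origin on the work surface. World frame = base frame: x ahead of the robot, y to its left, z up, the work surface at z = 0. Lengths are in mm, angles in rad, forces in N, time in s.
With the tool pointing down it reaches from about 275 to 1000 mm from the base axis. Payload 8.4 kg.
Tool frame: the origin (TCP) lies on the mounting face of the last link; the fingertips stand 173 mm ahead of it and the grasp point (between the pads) lies 155 mm ahead of it; z points along the fingers, y is the direction in which the jaws open and shut (so a half turn about z gives the same grasp; the last joint's range is limited). The gripper opens to 85 mm and grips with 20 to 120 N. Pads are 22 mm wide; open, the fingers measure 114 mm over their backs; the gripper's body (76 mm by 85 mm) begins 54 mm behind the grasp point. The pads swing forward as they close: fully open they stand 13 mm farther back than shut.
Start: joints at [-0.002, 0.353, 1.633, -0, 1.155, -0.002], TCP at [625.004, -0, 404.681] pointing down, gripper open.
Joint ranges: [-2.63, 2.63], [-0.92, 2.1], [0.06, 2.66], [-1.3, 4.44], [0, 2.69], [-3.02, 3.02]. Speed limits (rad/s): [2.22, 2.22, 2.79, 3.14, 3.14, 3.14].

## Interface

Orientations are given as [roll, pitch, yaw] about the fixed x, y, z axes, in that order (R = Rz(yaw) Ry(pitch) Rx(roll)).
In Python, from rig import r, grab_frame, spotter gives the robot as it stands.
- The arm moves only by the tool apply_moves, never from a script. Its argument "motion" is text: rows parted by semicolons, each of 5 numbers parted by spaces: the opening, from -1 (shut) to 1 (fully open), then the shift along the tool's x, y, z as a fraction of full scale, then the turn about the tool's z as a fraction of full scale. In form: hand x y z twist; .... A call has 1 to 20 rows; each row is the pose to reach, as a shift and turn from the pose commanded when the call began, along the tool's axes at that moment, turning the shorter way round; what a row does not reach only later rows make up. Full scale, the value 1, is 1 m for a shift and pi rad for a turn. A row lasts 1/12 s, in which the tool goes at most 41.7 mm and 7.16 degrees, less where a joint would pass 70% of its speed; a pose out of reach is approached as far as the arm can. A call with a number of a shift or a turn outside -1 to 1 is refused whole. A call with a gripper value outside its range is refused whole. The fingers move at their own pace and stop on an object; "squeeze" is the grip in N (left out, the last holds). Time passes only in rows, so rows that repeat a pose let the fingers close. It gives the time, the measured TCP pose, the force and the opening at its end, in the units of the state.
- r.sense(): the state, without advancing time (a new reading comes with each control period).
- grab_frame(name): name is "scene" or "side" or "wrist"; returns a dict with "img" (384x512x3 uint8, red, green, blue), "fx", "fy", "cx", "cy" (pixels), "R" (3x3) and "t" (3): a world point X has camera coordinates R X + t. Camera axes: x right, y down, z forward; pixel columns grow to the right and rows downward; lengths in mm; the calibration is good to about 2 mm. A picture is of the moment at which its call begins. There is no depth.
- r.sign_off(): hands the job in, once; it reports no verdict.
Trained networks look in the newest picture that a camera, given by its name, has taken for a name from the list of things; names that differ only in an ending like _2 or _b are one class to them, and where a whole thing is asked for, a point or a joint stands for the part that bears it (a point fixed in the world has none). Each returns a list of dicts, best first, with "conf" (0 to 1); they miss things now and then, are a little off and sometimes report something else, mostly with a low value. They report only what shows in the picture. A call takes as long as a camera call. They do not tell look-alikes from the thing itself.
- spotter.boxes_of(query, camera): "point" ([x, y, z] in mm, in world coordinates, good to about 4 mm: the middle of the surface that is visible of it).
- spotter.place_of(query, camera): "point" ([x, y, z] in mm, in world coordinates, good to about 4 mm: a listed point, or the origin of a listed thing).
The state is a dict: "clock": time; "qpos": joint angles; "qvel": joint speeds; "joint_efforts": joint torques, N m; "eef_pos": TCP position; "tcp_rot": TCP orientation; "contact_force": force on the tool from outside, world axes, zero at the start; "wrist_torque": the same for the moment, N m; "opening": opening from 0.0 (shut) to 1.0 (fully open).
Only numpy, scipy, OpenCV 4.12 (cv2) and the standard library are available. Lean on these libraries where they do the work, as an engineer would, in place of code of your own. Each camera call takes 0.05 s, during which the arm holds its last target.

## Task

Move the three coloured sockets from the wooden rack into the pockets of the aluminium tray, standing upright, in reverse order: the one farthest left on the rack goes into the tray's right-hand pocket, the middle one into the middle, the right one into the left-hand pocket (left and right as the robot sees them, facing the bench). Only when all three are in, set the upper frame over them with its four legs fully down in the tray's green corner cups. Do not tip over the oil bottle.

Things in the scene. Friction and masses are not known exactly. Their poses are not given: they have to be found in the camera images.
- socket_red_mid (a point): Loose red wheel-nut socket: upright cylinder 30 mm in diameter and 70 mm tall, about 0.2 kg, red sleeve with a dark round hole in its top; starts standing inside the red collar on the wooden rack, up to 4 mm off the collar's centre along each axis. This point is its centre, 35 mm above its foot; z is its axis.
- socket_yellow_mid (a point): Loose yellow wheel-nut socket: upright cylinder 30 mm in diameter and 70 mm tall, about 0.2 kg, yellow sleeve with a dark round hole in its top; starts standing inside the yellow collar on the wooden rack, up to 4 mm off the collar's centre along each axis. This point is its centre, 35 mm above its foot; z is its axis.
- socket_blue_mid (a point): Loose blue wheel-nut socket: upright cylinder 30 mm in diameter and 70 mm tall, about 0.2 kg, blue sleeve with a dark round hole in its top; starts standing inside the blue collar on the wooden rack, up to 4 mm off the collar's centre along each axis. This point is its centre, 35 mm above its foot; z is its axis.
- collar_red: Fixed red ring on the wooden rack, 58 mm outside and 48 mm inside diameter, 10 mm high, that keeps the place where the red socket stood. Origin: centre of its underside, on the rack's top (12 mm above the bench); the socket stands on the rack's top inside it.
- collar_yellow: Fixed yellow ring on the wooden rack, 58 mm outside and 48 mm inside diameter, 10 mm high, that keeps the place where the yellow socket stood. Origin: centre of its underside, on the rack's top (12 mm above the bench); the socket stands on the rack's top inside it.
- collar_blue: Fixed blue ring on the wooden rack, 58 mm outside and 48 mm inside diameter, 10 mm high, that keeps the place where the blue socket stood. Origin: centre of its underside, on the rack's top (12 mm above the bench); the socket stands on the rack's top inside it.
- rack: Fixed pale wooden plank, 70 x 210 x 12 mm (x, y, z), that holds the three collars in a row along its y axis at y = +62, 0 and -62 mm; which colour is where varies. Origin: centre of its underside, on the bench. Its x axis points away from the robot and y to the robot's left, turned by up to 9 degrees.
- tray: Fixed aluminium tray 130 x 226 x 10 mm; three square pockets at y = +52, 0, -52 mm, 48 mm wide inside, black walls 4 mm thick, 8 mm high; green square corner cups at x = +-46, y = +-96 mm, 22 mm wide inside, rims 28 mm above the bench. Pocket and cup floors: 10 mm above the bench. Origin: centre of underside, on the bench. x points away from the robot, y to its left, turned up to 9 degrees.
- frame_grip (a point): Loose upper frame, 0.45 kg, standing on the bench: aluminium rectangle on four 12 mm round legs with tapered feet at x = +-46, y = +-96 mm; bars 85 to 97 mm above the feet. In its middle an orange upright grip, 20 mm (x) by 80 mm (y), top 145 mm above the feet. This point: in the grip, 125 mm above the feet. x away from the robot, y left, turned up to 9 degrees; same either way round.
- oiler: Small loose white oil bottle with a red cap, 48 mm in diameter, 115 mm tall, standing on the bench near the work, not part of the job. Origin: centre of its underside.
Not all that is in view belongs to the job. Of the things shaped like the part that bears socket_red_mid, the red one is meant.

How it is judged (in metres and radians):
On the way:
1. all three sockets stand released in the tray's pockets in reverse order, with the frame not yet over the tray (((y of collar_red in the frame of rack between 0.042 and 0.082 m and y of socket_red_mid in the frame of tray between -0.065 and -0.039 m) or (y of collar_red in the frame of rack between -0.02 and 0.02 m and y of socket_red_mid in the frame of tray between -0.013 and 0.013 m) or (y of collar_red in the frame of rack between -0.082 and -0.042 m and y of socket_red_mid in the frame of tray between 0.039 and 0.065 m)) and x of socket_red_mid in the frame of tray between -0.013 and 0.013 m and z of socket_red_mid in the frame of tray between 0.041 and 0.049 m and angle between each of socket_red_mid, socket_yellow_mid, socket_blue_mid's own z axis and vertical below 0.12 rad and ((y of collar_yellow in the frame of rack between 0.042 and 0.082 m and y of socket_yellow_mid in the frame of tray between -0.065 and -0.039 m) or (y of collar_yellow in the frame of rack between -0.02 and 0.02 m and y of socket_yellow_mid in the frame of tray between -0.013 and 0.013 m) or (y of collar_yellow in the frame of rack between -0.082 and -0.042 m and y of socket_yellow_mid in the frame of tray between 0.039 and 0.065 m)) and x of socket_yellow_mid in the frame of tray between -0.013 and 0.013 m and z of socket_yellow_mid in the frame of tray between 0.041 and 0.049 m and ((y of collar_blue in the frame of rack between 0.042 and 0.082 m and y of socket_blue_mid in the frame of tray between -0.065 and -0.039 m) or (y of collar_blue in the frame of rack between -0.02 and 0.02 m and y of socket_blue_mid in the frame of tray between -0.013 and 0.013 m) or (y of collar_blue in the frame of rack between -0.082 and -0.042 m and y of socket_blue_mid in the frame of tray between 0.039 and 0.065 m)) and x of socket_blue_mid in the frame of tray between -0.013 and 0.013 m and z of socket_blue_mid in the frame of tray between 0.041 and 0.049 m and contact force between each of socket_red, socket_yellow, socket_blue and the fingers below 0.05 N and horizontal distance between frame_grip and tray above 0.1 m), for 0.2 s.
At the end, for the whole second after the job is handed in: Each socket upright (7 deg) on its pocket floor (13 mm along each tray axis, 4 mm in height), in the reverse of the collars' order; the frame down in the four cups (9 mm along each tray axis, 4 mm in height, level to 3 deg, turned within 8 deg of the tray); all released and at rest (((y of collar_red in the frame of rack between 0.042 and 0.082 m and y of socket_red_mid in the frame of tray between -0.065 and -0.039 m) or (y of collar_red in the frame of rack between -0.02 and 0.02 m and y of socket_red_mid in the frame of tray between -0.013 and 0.013 m) or (y of collar_red in the frame of rack between -0.082 and -0.042 m and y of socket_red_mid in the frame of tray between 0.039 and 0.065 m)) and x of socket_red_mid in the frame of tray between -0.013 and 0.013 m and z of socket_red_mid in the frame of tray between 0.041 and 0.049 m and angle between each of socket_red_mid, socket_yellow_mid, socket_blue_mid's own z axis and vertical below 0.12 rad and ((y of collar_yellow in the frame of rack between 0.042 and 0.082 m and y of socket_yellow_mid in the frame of tray between -0.065 and -0.039 m) or (y of collar_yellow in the frame of rack between -0.02 and 0.02 m and y of socket_yellow_mid in the frame of tray between -0.013 and 0.013 m) or (y of collar_yellow in the frame of rack between -0.082 and -0.042 m and y of socket_yellow_mid in the frame of tray between 0.039 and 0.065 m)) and x of socket_yellow_mid in the frame of tray between -0.013 and 0.013 m and z of socket_yellow_mid in the frame of tray between 0.041 and 0.049 m and ((y of collar_blue in the frame of rack between 0.042 and 0.082 m and y of socket_blue_mid in the frame of tray between -0.065 and -0.039 m) or (y of collar_blue in the frame of rack between -0.02 and 0.02 m and y of socket_blue_mid in the frame of tray between -0.013 and 0.013 m) or (y of collar_blue in the frame of rack between -0.082 and -0.042 m and y of socket_blue_mid in the frame of tray between 0.039 and 0.065 m)) and x of socket_blue_mid in the frame of tray between -0.013 and 0.013 m and z of socket_blue_mid in the frame of tray between 0.041 and 0.049 m and linear speed of each of socket_red, socket_yellow, socket_blue, frame below 0.02 m/s and x of frame_grip in the frame of tray between -0.009 and 0.009 m and y of frame_grip in the frame of tray between -0.009 and 0.009 m and z of frame_grip in the frame of tray between 0.131 and 0.139 m and angle between frame_grip's own z axis and vertical below 0.06 rad and angle between the y axis of frame_grip and the y axis of tray, either way round below 0.15 rad); the robot touches nothing.
It fails at once if the oil bottle is tipped over (angle between oiler's own z axis and vertical above 0.5 rad).
It also fails if it takes over 112 s, if anything falls off the work surface, if the arm or the gripper's body presses on something with over 40 N, if the wrist force passes 120 N, or if a joint passes its speed limit or range.

## Working session

There is one attempt and no reset: what is moved stays moved. The work goes in short steps, Python scripts to look and compute and a tool call to move; the robot and the scene stay as the last step left them, time stands still between calls to the robot, and variables do not carry over. Pictures are saved under pics/ and viewed, and the job is handed in when it is done.

Besides the shell and the picture viewer there is one more tool, called after ">>>" by a JSON object that holds its "fn" and its "kwargs", one argument or row to a line. apply_moves: Moves the arm, as the interface text tells. Its arguments: {"type":"object","properties":{"motion":{"type":"string"},"squeeze":{"type":"number"}},"required":["motion"]}

```bash
mkdir -p pics; ls
python3 - <<'E'
from rig import r, grab_frame, spotter
import cv2
for n in ["scene","side","wrist"]:
    f=grab_frame(n); cv2.imwrite(f"pics/a_{n}.png",f["img"][:,:,::-1])
    print(n,f["fx"],f["cx"],f["R"],f["t"])
for q in ["socket_red_mid","socket_yellow_mid","socket_blue_mid","collar_red","collar_yellow","collar_blue","rack","tray","frame_grip","oiler"]:
    for c in ["scene","side"]:
        print(q,c,[([round(v) for v in d["point"]],round(d["conf"],2)) for d in spotter.place_of(q,c)])
print(r.sense())
E
```

```text
pics
scene 373.0753415683861 260.3724135708331 [[-0.00588965  0.99976402 -0.02090964]
 [ 0.67347559 -0.01149092 -0.73912014]
 [-0.739186   -0.01843529 -0.67324899]] [  12.6568409  -253.32971816 1424.40787267]
side 451.17060274237656 255.01717852663396 [[ 0.9226919  -0.38483971  0.02319604]
 [-0.19643846 -0.52104597 -0.83061606]
 [ 0.33174025  0.76184611 -0.55636221]] [-455.93321975  194.24415708 1006.54130187]
wrist 268.966192358335 254.76323422744207 [[ 9.99998980e-01  1.53448503e-05 -1.42802818e-03]
 [ 4.21473467e-04 -9.58574085e-01  2.84843021e-01]
 [-1.36449993e-03 -2.84843332e-01 -9.58573114e-01]] [-622.96343329  -38.23641144  379.29577836]
socket_red_mid scene [([438, -336, 45], 0.73), ([524, -300, 35], 0.7), ([318, -304, 31], 0.49)]
socket_red_mid side [([325, -310, 33], 0.91), ([433, -334, 51], 0.83), ([523, -302, 38], 0.56)]
socket_yellow_mid scene [([424, -272, 44], 0.53)]
socket_yellow_mid side [([425, -270, 46], 0.72)]
socket_blue_mid scene []
socket_blue_mid side [([419, -203, 49], 0.58)]
collar_red scene [([434, -330, 13], 0.52), ([687, 278, -3], 0.28)]
collar_red side 
[... 626 characters left out ...]
ock': 1.15, 'qpos': array([-2.43274149e-03,  3.52997591e-01,  1.63343381e+00,  2.10843748e-05,
        1.15519432e+00, -2.39601491e-03]), 'qvel': array([-4.17852170e-05,  8.36806184e-04,  7.71582924e-04, -4.22757047e-04,
       -1.55232066e-03, -1.50458871e-03]), 'joint_efforts': array([ 9.96337840e-04, -6.05190110e+01, -3.42442703e+01,  1.30404446e-04,
        1.14662416e-03, -1.04093374e-05]), 'eef_pos': array([ 6.24989996e+02, -1.71719261e-02,  4.04667982e+02]), 'tcp_rot': array([-3.14155963e+00, -1.93684364e-05,  1.57075109e+00]), 'contact_force': array([ 0.58406971, -0.47049805,  0.08360433]), 'wrist_torque': array([-0.00849478, -0.01315902, -0.01939134]), 'opening': 0.9990171208211865}
```

View pics/a_scene.png

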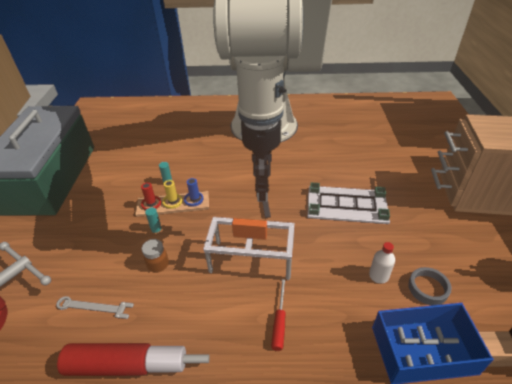

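View pics/a_side.png

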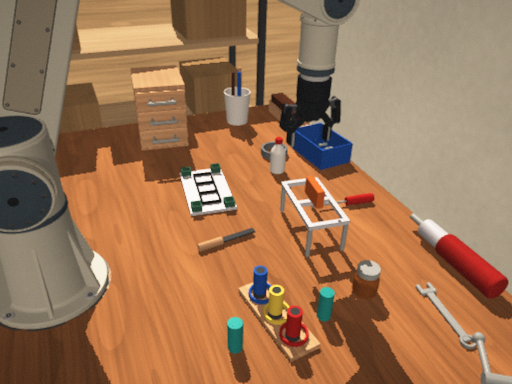

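Run:
```python
import cv2
a=cv2.imread("pics/a_side.png")[60:260,60:260]; 
cv2.imwrite("pics/crop1.png",cv2.resize(a,None,fx=3,fy=3,interpolation=cv2.INTER_CUBIC))
```

```text
(no output)
```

Scene picture: the rack runs from (137,210) to (210,200), with red at (149,196), yellow at (170,193) and blue at (193,190). The tray is at (348,204), the frame at (250,245) and the oiler at (382,263). "Red socket" candidates are the red one in its collar at (149,196) and two teal look-alikes at (165,173) and (152,220). The red one fits because it's red and stands in the red collar. I'll confirm that with a close wrist view.

>>> {"fn": "apply_moves", "kwargs": {
  "motion": "1 -0.27 -0.197 0.06 0;1 -0.27 -0.197 0.06 0;1 -0.27 -0.197 0.06 0;1 -0.27 -0.197 0.06 0;1 -0.27 -0.197 0.06 0;1 -0.27 -0.197 0.06 0;1 -0.27 -0.197 0.06 0;1 -0.27 -0.197 0.06 0;1 -0.27 -0.197 0.06 0;1 -0.27 -0.197 0.06 0;1 -0.27 -0.197 0.06 0;1 -0.27 -0.197 0.06 0",
  "squeeze": 60
}}

```text
clock: 2.15
eef_pos: [428.8, -269.4, 345.0]
tcp_rot: [3.141, 0.0, 1.571]
contact_force: [0.3, 0.3, 0.1]
opening: 1.001
```

Run:
```python
from rig import r, grab_frame, spotter
import cv2,pickle
f=grab_frame("wrist"); pickle.dump(f,open("w_rack.pkl","wb"))
cv2.imwrite("pics/b_wrist.png",cv2.resize(f["img"][:,:,::-1],None,fx=1.5,fy=1.5))
for q in ["socket_red_mid","socket_yellow_mid","socket_blue_mid","collar_red","collar_yellow","collar_blue","rack"]:
        print(q,[([round(v,1) for v in d["point"]],round(d["conf"],2)) for d in spotter.place_of(q,"wrist")])
s=r.sense();print(s["eef_pos"],s["tcp_rot"],s["clock"],s["contact_force"])
```

```text
socket_red_mid [([434.5, -335.9, 47.0], 0.96), ([323.7, -307.1, 33.8], 0.93), ([523.8, -299.7, 35.1], 0.73)]
socket_yellow_mid [([422.2, -270.2, 45.4], 0.89)]
socket_blue_mid []
collar_red [([437.6, -331.1, 16.9], 0.84)]
collar_yellow []
collar_blue []
rack [([430.1, -268.9, -2.7], 0.64)]
[ 428.31179402 -269.60658094  344.73709127] [3.14151055e+00 8.66568724e-05 1.57167688e+00] 2.55 [ 1.03165596 -0.60899051 -0.11559868]
```

View pics/b_wrist.png

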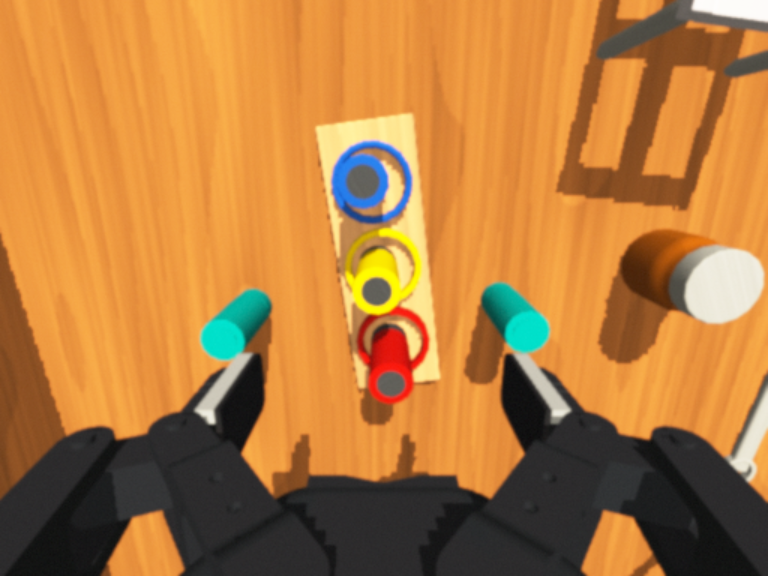

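The wrist view shows the rack with red at (391,384) in the red collar, yellow at (376,291) and blue at (363,182). The teal look-alikes at (236,325) and (516,315) stand off the rack, so the red one is confirmed. Next I'll measure the socket tops.

```bash
cat > h.py <<'E'
import numpy as np,cv2
def bp(f,u,v,z):
    R=np.array(f["R"]);t=np.array(f["t"]);C=-R.T@t
    d=R.T@np.array([(u-f["cx"])/f["fx"],(v-f["cy"])/f["fy"],1])
    return C+d*(z-C[2])/d[2]
def pj(f,X):
    p=np.array(f["R"])@np.array(X,float)+np.array(f["t"]); return np.array([f["fx"]*p[0]/p[2]+f["cx"],f["fy"]*p[1]/p[2]+f["cy"]])
def dark_hole(f,guess,z=82):
    """centroid of the dark blob near guess world xy at height z"""
    u,v=pj(f,[guess[0],guess[1],z]).round().astype(int)
    im=f["img"].astype(int); m=((im.max(2)<115)&((im.max(2)-im.min(2))<35)).astype(np.uint8)
    n,l,st,c=cv2.connectedComponentsWithStats(m)
    b=[(np.hypot(*(c[i]-[u,v])),i) for i in range(1,n) if 25<st[i,4]<800]
    d,i=min(b); return c[i],st[i],bp(f,c[i][0],c[i][1],z)
E
python3 - <<'E'
import pickle; from h import *
f=pickle.load(open("w_rack.pkl","rb"))
for n,g in dict(blue=(363,182),yellow=(376,291),red=(391,384)).items():
    X=bp(f,g[0]/1.5,g[1]/1.5,82); print(n,X.round(1),dark_hole(f,X))
# rack corners
P=[bp(f,u/1.5,v/1.5,12) for u,v in [(317,126),(412,114),(439,380),(360,388)]]
print(np.round(P,1), np.mean(P,0))
E
```

```text
blue [ 417.  -207.1   82. ] (array([241.40540541, 120.69369369]), array([232, 111,  20,  21, 333], dtype=int32), array([ 416.53990931, -206.55394828,   82.        ]))
yellow [ 424.1 -270.9   82. ] (array([250.73160173, 193.87445887]), array([243, 186,  17,  17, 231], dtype=int32), array([ 424.11456718, -270.8066175 ,   82.        ]))
red [ 433.5 -334.2   82. ] (array([260.21390374, 255.51336898]), array([253, 249,  16,  14, 187], dtype=int32), array([ 433.10206849, -333.62010629,   82.        ]))
[[ 382.1 -171.8   12. ]
 [ 448.5 -164.    12. ]
 [ 475.7 -371.3   12. ]
 [ 409.1 -379.    12. ]] [ 428.868146   -271.51931799   12.        ]
```

>>> {"fn": "apply_moves", "kwargs": {
  "motion": "1 -0.064 0.005 0 0;1 -0.064 0.005 0 0;1 -0.064 0.005 0.03 0;1 -0.064 0.005 0.06 0;1 -0.064 0.005 0.09 0;1 -0.064 0.005 0.11 0;1 -0.064 0.005 0.123 0;1 -0.064 0.005 0.123 0;-1 -0.064 0.005 0.123 0;-1 -0.064 0.005 0.123 0;-1 -0.064 0.005 0.123 0;-1 -0.064 0.005 0.123 0;-1 -0.064 0.005 0.123 0;-1 -0.064 0.005 0.123 0;-1 -0.064 0.005 0.123 0;-1 -0.064 0.005 0.123 0",
  "squeeze": 50
}}

```text
clock: 3.88
eef_pos: [433.3, -334.3, 222.8]
tcp_rot: [3.14, 0.001, 1.571]
contact_force: [-0.3, -0.3, 6.7]
opening: 0.34
```

>>> {"fn": "apply_moves", "kwargs": {
  "motion": "-1 0 0 -0.03 0;-1 0 0 -0.06 0;-1 0 0 -0.09 0;-1 0 0 -0.12 0;-1 0.524 0.004 -0.12 0;-1 0.524 0.004 -0.12 0;-1 0.524 0.004 -0.12 0;-1 0.524 0.004 -0.12 0;-1 0.524 0.004 -0.12 0;-1 0.524 0.004 -0.12 0;-1 0.524 0.004 -0.12 0;-1 0.524 0.004 -0.12 0;-1 0.524 0.004 -0.12 0;-1 0.524 0.004 -0.12 0;-1 0.524 0.004 -0.12 0;-1 0.524 0.004 -0.12 0;-1 0.524 0.004 -0.12 0;-1 0.524 0.004 -0.12 0;-1 0.524 0.004 -0.12 0;-1 0.524 0.004 -0.12 0"
}}

```text
clock: 5.55
eef_pos: [436.6, 189.6, 341.7]
tcp_rot: [-3.141, 0.001, 1.572]
contact_force: [0.9, -1.0, -1.7]
opening: 0.335
```

Run:
```python
from rig import r, grab_frame, spotter
import cv2,pickle
f=grab_frame("wrist"); pickle.dump(f,open("w_tray.pkl","wb"))
cv2.imwrite("pics/c_wrist.png",cv2.resize(f["img"][:,:,::-1],None,fx=1.5,fy=1.5))
print([([round(v,1) for v in d["point"]],round(d["conf"],2)) for d in spotter.place_of("tray","wrist")])
s=r.sense();print(s["eef_pos"],s["tcp_rot"],s["clock"],s["contact_force"],s["opening"])
```

```text
[([438.8, 246.9, 2.8], 0.97)]
[436.82692076 188.95809888 341.68799423] [-3.14128538e+00  3.73412051e-04  1.56974802e+00] 5.65 [-0.22615951 -1.35436823 -1.96835613] 0.3400914103355038
```

View pics/c_wrist.png

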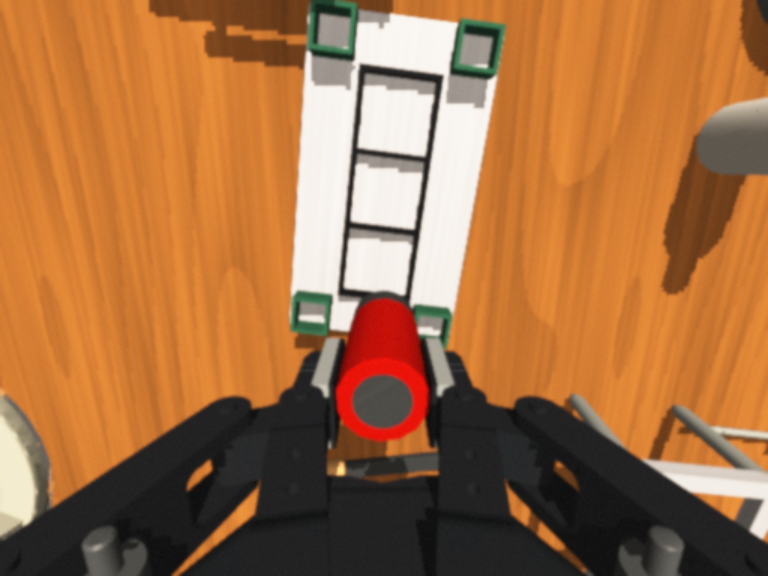

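The tray view shows the pocket ladder from (360,66) to (415,298), with green cups at (333,28), (479,47), (312,313) and (432,322). The red socket is held upright. I'll fit the tray pose by rendering its walls and cups.

```bash
cat > trayfit.py <<'E'
from h import *
from scipy.optimize import minimize
S=4
def hull(m,f,T,x0,x1,y0,y1,z0,z1):
    c,s=np.cos(T[2]),np.sin(T[2])
    P=[pj(f,[T[0]+c*x-s*y,T[1]+s*x+c*y,z]) for x in(x0,x1) for y in(y0,y1) for z in(z0,z1)]
    P=cv2.convexHull((np.array(P)*S+S/2-.5).astype(np.float32)).round().astype(np.int32)
    cv2.fillConvexPoly(m,P,1)
def render(f,T,th=4):
    sh=(384*S,512*S); k=np.zeros(sh,np.uint8); g=np.zeros(sh,np.uint8)
    for y in(-78,-26,26,78): hull(k,f,T,-28,28,y-2,y+2,10,18)
    for x in(-26,26): hull(k,f,T,x-2,x+2,-80,80,10,18)
    for cx in(-46,46):
        for cy in(-96,96):
            for d in(-1,1):
                a=11;b=11+th
                hull(g,f,T,*sorted((cx+d*a,cx+d*b)),cy-b,cy+b,10,28)
                hull(g,f,T,cx-b,cx+b,*sorted((cy+d*a,cy+d*b)),10,28)
    rs=lambda m:cv2.resize(m.astype(np.float32),(512,384),interpolation=cv2.INTER_AREA)
    return rs(k),rs(g)
def masks(f):
    im=f["img"].astype(int); r,g,b=im[...,0],im[...,1],im[...,2]
    k=((im.max(2)<75)&(im.max(2)-im.min(2)<25)).astype(np.float32)
    gr=((g>r*1.3)&(g>b*1.1)&(g>25)).astype(np.float32)
    return k,gr
def fit(f,T0,roi):
    k,g=masks(f); w=np.zeros((384,512),np.float32); w[roi]=1
    def cost(T,):
        a,b=render(f,(T[0],T[1],T[2]/500)); 
        return float((w*((a-k)**2)).sum()+(w*(b-g)**2).sum())
    best=None
    for dth in(-.06,0,.06):
        o=minimize(cost,[T0[0],T0[1],(T0[2]+dth)*500],method="Nelder-Mead",options=dict(initial_simplex=[[T0[0]+a,T0[1]+b,(T0[2]+dth)*500+c] for a,b,c in((0,0,0),(6,0,0),(0,6,0),(0,0,20))],xatol=.05,fatol=.1))
        if best is None or o.fun<best.fun: best=o
    return (best.x[0],best.x[1],best.x[2]/500),best.fun,k,g
E
python3 - <<'E'
import pickle; from trayfit import *
f=pickle.load(open("w_tray.pkl","rb"))
T,c,k,g=fit(f,(438,247,-.1),(slice(0,190),slice(180,350)))
print(T,c,k[:190,180:350].sum(),g[:190,180:350].sum())
a,b=render(f,T); o=f["img"][:,:,::-1].copy(); o[...,2]=np.maximum(o[...,2],a*255); o[...,0]=np.maximum(o[...,0],b*255)
cv2.imwrite("pics/d_fit.png",cv2.resize(o[:240,160:380],None,fx=3,fy=2.4))
for y in(52,0,-52):print(y,T[0]-np.sin(T[2])*y,T[1]+np.cos(T[2])*y)
E
```

```text
(np.float64(437.8956731772827), np.float64(241.84364505538804), np.float64(-0.12350384300801062)) 1958.50390625 1567.0 1242.0
52 444.3015589451496 293.44756571582855
0 437.8956731772827 241.84364505538804
-52 431.4897874094157 190.23972439494753
```

View pics/d_fit.png

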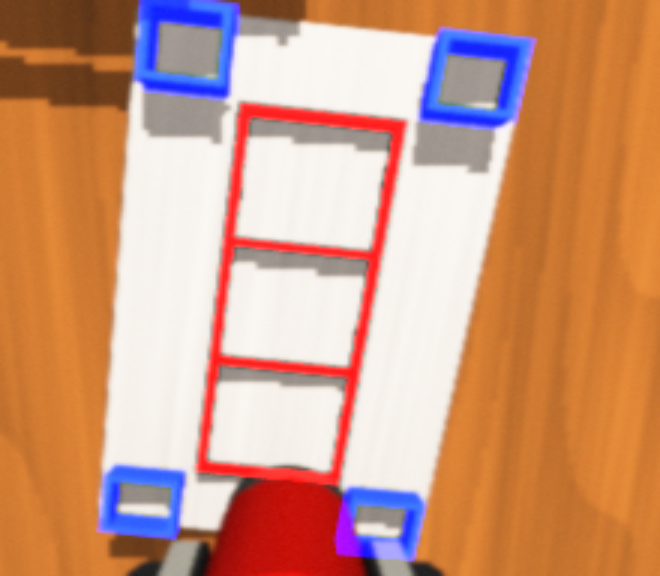

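Run:
```python
from rig import grab_frame
import pickle; from trayfit import *
for n in("scene","side"):
    f=grab_frame(n); pickle.dump(f,open(f"t_{n}.pkl","wb"))
    u,v=pj(f,[438,242,15]).astype(int)
    roi=(slice(v-38,v+38),slice(u-55,u+55))
    T,c,k,g=fit(f,(438,245,-.12),roi); print(n,T,c,k[roi].sum(),g[roi].sum())
    a,b=render(f,T); o=f["img"][:,:,::-1].copy(); o2=o.copy(); o2[...,2]=np.maximum(o[...,2],a*255); o2[...,0]=np.maximum(o[...,0],b*255)
    cv2.imwrite(f"pics/e_{n}.png",cv2.resize(np.hstack([o[roi],o2[roi]]),None,fx=3.5,fy=3.5))
```

```text
scene (np.float64(435.05655141655143), np.float64(242.46020411529327), np.float64(-0.1659549858606074)) 990.6953125 199.0 0.0
side (np.float64(439.006691565463), np.float64(240.55742575609548), np.float64(-0.12957391893775458)) 347.79296875 288.0 329.0
```

View pics/e_scene.png

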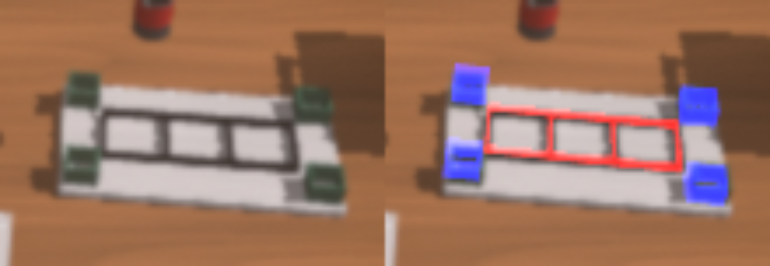

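View pics/e_side.png

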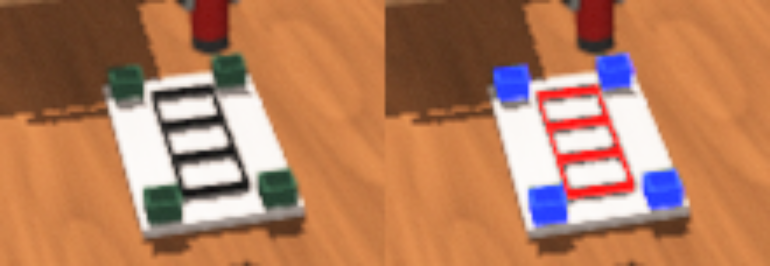

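>>> {"fn": "apply_moves", "kwargs": {
  "motion": "-1 0.103 0.008 0 0;-1 0.103 0.008 0 0;-1 0.103 0.008 0 0;-1 0.103 0.008 0.03 0;-1 0.103 0.008 0.06 0;-1 0.103 0.008 0.08 0;-1 0.103 0.008 0.1 0;-1 0.103 0.008 0.11 0;-1 0.103 0.008 0.116 0;-1 0.103 0.008 0.121 0;-1 0.103 0.008 0.121 0;-1 0.103 0.008 0.121 0;0.6 0.103 0.008 0.121 0;0.6 0.103 0.008 0.121 0;0.6 0.103 0.008 0.121 0;0.6 0.103 0.008 0.121 0;0.6 0.103 0.008 0.08 0;0.6 0.103 0.008 0.04 0;0.6 0.103 0.008 0 0;0.6 0.103 0.008 0 0"
}}

```text
clock: 7.42
eef_pos: [447.0, 294.3, 349.1]
tcp_rot: [3.132, -0.006, 1.571]
contact_force: [0.4, 1.2, 0.7]
opening: 0.801
```

Run:
```python
from rig import r, grab_frame, spotter
import cv2,pickle
f=grab_frame("wrist");cv2.imwrite("pics/f_wrist.png",cv2.resize(f["img"][:,:,::-1],None,fx=1.5,fy=1.5))
s=r.sense();print(s["eef_pos"],s["clock"],s["contact_force"],s["opening"])
f=grab_frame("side");cv2.imwrite("pics/f_side.png",cv2.resize(f["img"][120:240,140:300,::-1],None,fx=4,fy=4))
```

```text
[446.22652066 293.84223047 346.05415587] 7.4667 [ 0.36755677 -0.11463132 -1.00385018] 0.7950903689502024
```

View pics/f_side.png

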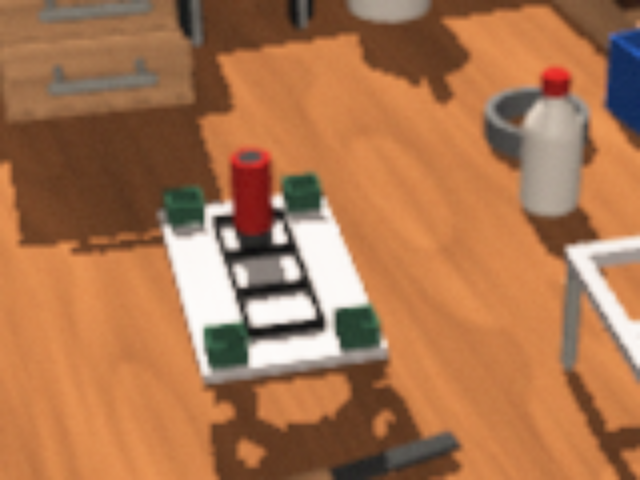

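View pics/f_wrist.png

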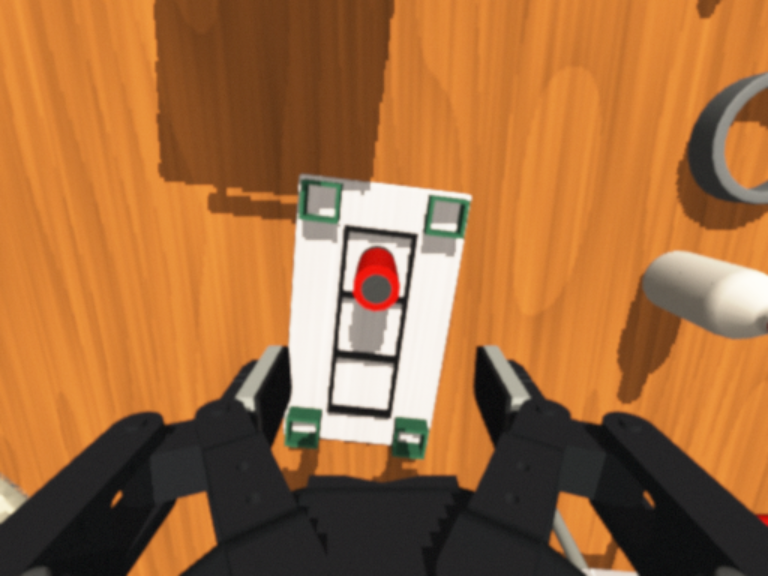

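Red is upright in the left pocket: side view (252,190), wrist view (376,288). Now the yellow one.

>>> {"fn": "apply_moves", "kwargs": {
  "motion": "0.6 -0.564 -0.021 0 0;0.6 -0.564 -0.021 0 0;0.6 -0.564 -0.021 0 0;0.6 -0.564 -0.021 0 0;0.6 -0.564 -0.021 0 0;0.6 -0.564 -0.021 0 0;0.6 -0.564 -0.021 0 0;0.6 -0.564 -0.021 0 0;0.6 -0.564 -0.021 0 0;0.6 -0.564 -0.021 0 0;0.6 -0.564 -0.021 0 0;0.6 -0.564 -0.021 0 0;0.6 -0.564 -0.021 0 0;0.6 -0.564 -0.021 0 0;0.6 -0.564 -0.021 0 0;0.6 -0.564 -0.021 0 0;0.6 -0.564 -0.021 0 0;0.6 -0.564 -0.021 0 0;0.6 -0.564 -0.021 0 0"
}}

```text
clock: 9.1
eef_pos: [424.0, -269.8, 341.3]
tcp_rot: [-3.141, -0.001, 1.572]
contact_force: [-0.1, 0.1, 0.9]
opening: 0.801
```

>>> {"fn": "apply_moves", "kwargs": {
  "motion": "0.6 0 0 0.03 0;0.6 0 0 0.06 0;0.6 0 0 0.09 0;0.6 0 0 0.11 0;0.6 0 0 0.12 0;0.6 0 0 0.12 0;-1 0 0 0.12 0;-1 0 0 0.12 0;-1 0 0 0.12 0;-1 0 0 0.12 0;-1 0 0 0.12 0;-1 0 0 0.12 0;-1 0 0 0.12 0;-1 0 0 0.09 0;-1 0 0 0.06 0;-1 0 0 0.03 0;-1 0 0 0 0"
}}

```text
clock: 10.52
eef_pos: [423.7, -270.9, 343.8]
tcp_rot: [3.141, 0.0, 1.571]
contact_force: [1.0, -0.6, -1.8]
opening: 0.334
```

>>> {"fn": "apply_moves", "kwargs": {
  "motion": "-1 0.513 0.014 0 0;-1 0.513 0.014 0 0;-1 0.513 0.014 0 0;-1 0.513 0.014 0 0;-1 0.513 0.014 0 0;-1 0.513 0.014 0 0;-1 0.513 0.014 0 0;-1 0.513 0.014 0 0;-1 0.513 0.014 0 0;-1 0.513 0.014 0 0;-1 0.513 0.014 0 0;-1 0.513 0.014 0 0;-1 0.513 0.014 0 0;-1 0.513 0.014 0 0;-1 0.513 0.014 0 0;-1 0.513 0.014 0 0;-1 0.513 0.014 0 0;-1 0.513 0.014 0 0"
}}

```text
clock: 12.02
eef_pos: [438.0, 240.7, 341.8]
tcp_rot: [-3.142, 0.0, 1.569]
contact_force: [-0.6, -0.1, -2.1]
opening: 0.34
```

>>> {"fn": "apply_moves", "kwargs": {
  "motion": "-1 0 0 0.03 0;-1 0 0 0.06 0;-1 0 0 0.08 0;-1 0 0 0.1 0;-1 0 0 0.11 0;-1 0 0 0.116 0;-1 0 0 0.121 0;-1 0 0 0.121 0;-1 0 0 0.121 0;0.4 0 0 0.121 0;0.4 0 0 0.121 0;0.4 0 0 0.121 0;0.4 0 0 0.121 0;0.4 0 0 0.121 0;0.4 0 0 0.08 0;0.4 0 0 0.04 0;0.4 0 0 0 0;0.4 0 0 0 0"
}}

```text
clock: 13.52
eef_pos: [440.0, 243.2, 348.6]
tcp_rot: [3.132, -0.005, 1.571]
contact_force: [0.7, 0.4, -0.6]
opening: 0.7
```

Run:
```python
from rig import r, grab_frame, spotter
import cv2,pickle
f=grab_frame("side");cv2.imwrite("pics/g_side.png",cv2.resize(f["img"][120:240,140:300,::-1],None,fx=4,fy=4))
s=r.sense();print(s["eef_pos"],s["clock"],s["contact_force"],s["opening"])
```

```text
[439.29947644 242.73524255 345.73516333] 13.5667 [ 0.23808984 -0.40173679 -0.45487596] 0.7001329381382846
```

View pics/g_side.png

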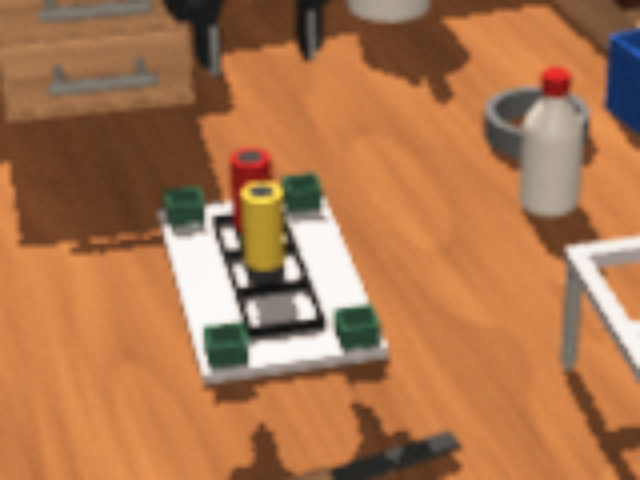

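Yellow stands in the middle pocket at (262,225). Now blue.

>>> {"fn": "apply_moves", "kwargs": {
  "motion": "0.6 -0.449 -0.021 0 0;0.6 -0.449 -0.021 0 0;0.6 -0.449 -0.021 0 0;0.6 -0.449 -0.021 0 0;0.6 -0.449 -0.021 0 0;0.6 -0.449 -0.021 0 0;0.6 -0.449 -0.021 0 0;0.6 -0.449 -0.021 0 0;0.6 -0.449 -0.021 0 0;0.6 -0.449 -0.021 0 0;0.6 -0.449 -0.021 0 0;0.6 -0.449 -0.021 0 0;0.6 -0.449 -0.021 0 0;0.6 -0.449 -0.021 0 0;0.6 -0.449 -0.021 0 0;0.6 -0.449 -0.021 0 0"
}}

```text
clock: 14.9
eef_pos: [417.0, -205.8, 341.4]
tcp_rot: [-3.141, -0.001, 1.572]
contact_force: [0.5, -0.3, -0.7]
opening: 0.8
```

>>> {"fn": "apply_moves", "kwargs": {
  "motion": "0.6 0 0 0.03 0;0.6 0 0 0.06 0;0.6 0 0 0.09 0;0.6 0 0 0.11 0;0.6 0 0 0.12 0;0.6 0 0 0.12 0;-1 0 0 0.12 0;-1 0 0 0.12 0;-1 0 0 0.12 0;-1 0 0 0.12 0;-1 0 0 0.12 0;-1 0 0 0.12 0;-1 0 0 0.12 0;-1 0 0 0.09 0;-1 0 0 0.06 0;-1 0 0 0.03 0;-1 0 0 0 0"
}}

```text
clock: 16.32
eef_pos: [416.6, -206.8, 343.8]
tcp_rot: [3.141, 0.0, 1.571]
contact_force: [1.8, -1.0, -2.1]
opening: 0.339
```

>>> {"fn": "apply_moves", "kwargs": {
  "motion": "-1 0.397 0.0145 0 0;-1 0.397 0.0145 0 0;-1 0.397 0.0145 0 0;-1 0.397 0.0145 0 0;-1 0.397 0.0145 0 0;-1 0.397 0.0145 0 0;-1 0.397 0.0145 0 0;-1 0.397 0.0145 0 0;-1 0.397 0.0145 0 0;-1 0.397 0.0145 0 0;-1 0.397 0.0145 0 0;-1 0.397 0.0145 0 0;-1 0.397 0.0145 0 0;-1 0.397 0.0145 0 0;-1 0.397 0.0145 0 0"
}}

```text
clock: 17.57
eef_pos: [431.5, 188.9, 341.9]
tcp_rot: [3.142, 0.0, 1.569]
contact_force: [0.3, -0.2, -2.4]
opening: 0.333
```

>>> {"fn": "apply_moves", "kwargs": {
  "motion": "-1 0 0 0.03 0;-1 0 0 0.06 0;-1 0 0 0.08 0;-1 0 0 0.1 0;-1 0 0 0.11 0;-1 0 0 0.116 0;-1 0 0 0.121 0;-1 0 0 0.121 0;-1 0 0 0.121 0;0.4 0 0 0.121 0;0.4 0 0 0.121 0;0.4 0 0 0.121 0;0.4 0 0 0.121 0;0.4 0 0 0.121 0;0.4 0 0 0.08 0;0.4 0 0 0.04 0;0.4 0 0 0 0;0.4 0 0 0 0;0.4 0 0 0 0"
}}

```text
clock: 19.15
eef_pos: [432.2, 190.3, 344.1]
tcp_rot: [3.137, -0.002, 1.571]
contact_force: [-0.7, -0.2, -1.0]
opening: 0.699
```

Run:
```python
from rig import r, grab_frame, spotter
import cv2,pickle
from h import *
f=grab_frame("side");cv2.imwrite("pics/i_side.png",cv2.resize(f["img"][120:240,140:300,::-1],None,fx=4,fy=4))
f=grab_frame("wrist");pickle.dump(f,open("w_i.pkl","wb"));cv2.imwrite("pics/i_wrist.png",cv2.resize(f["img"][:,:,::-1],None,fx=1.5,fy=1.5))
for p in((444,293),(438,242),(431,190)): print(p,dark_hole(f,p,80))
for q in ["socket_red_mid","socket_yellow_mid","socket_blue_mid","frame_grip"]:
  for c in("wrist","scene","side"):
    print(q,c,[([round(v) for v in d["point"]],round(d["conf"],2)) for d in spotter.place_of(q,c)])
s=r.sense();print(s["eef_pos"],s["clock"],s["contact_force"],s["opening"])
```

```text
(444, 293) (array([271.9273183 ,  66.71679198]), array([262,  55,  21,  24, 399], dtype=int32), array([444.24220205, 294.48700823,  80.        ]))
(438, 242) (array([262.24183007, 132.83660131]), array([253, 123,  20,  20, 306], dtype=int32), array([436.98006486, 243.10033453,  80.        ]))
(431, 190) (array([254.77142857, 192.18571429]), array([246, 183,  19,  19, 280], dtype=int32), array([430.66203829, 190.58862811,  80.        ]))
socket_red_mid wrist [([444, 291, 46], 0.55)]
socket_red_mid scene [([431, -272, 9], 0.7), ([440, 191, 169], 0.59), ([520, -300, 32], 0.58), ([321, -306, 32], 0.45)]
socket_red_mid side [([327, -310, 38], 0.96), ([443, 292, 43], 0.64), ([520, -300, 35], 0.55)]
socket_yellow_mid wrist [([436, 242, 43], 0.9)]
socket_yellow_mid scene [([423, -269, 42], 0.78), ([683, 279, -1], 0.74)]
socket_yellow_mid side [([439, 243, 43], 0.45)]
socket_blue_mid wrist [([435, 188, 48], 0.56)]
socket_blue_mid scene [([418, -205, 43], 0.5)]
socket_blue_mid side [([433, 194, 45], 0.61)]
frame_grip wrist []
frame_grip scene [([639, -38, 124], 0.8)]
frame_grip side [([635, -36, 122], 0.86), ([437, 244, -3], 0.66), ([421, -207, 8], 0.49)]
[431.51457599 190.00550329 341.56339398] 19.85 [0.02222948 0.00641665 0.20674706] 0.7031496181211443
```

View pics/i_side.png

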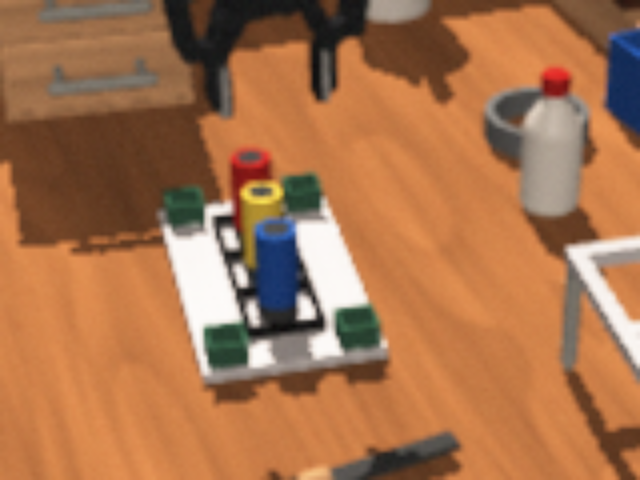

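View pics/i_wrist.png

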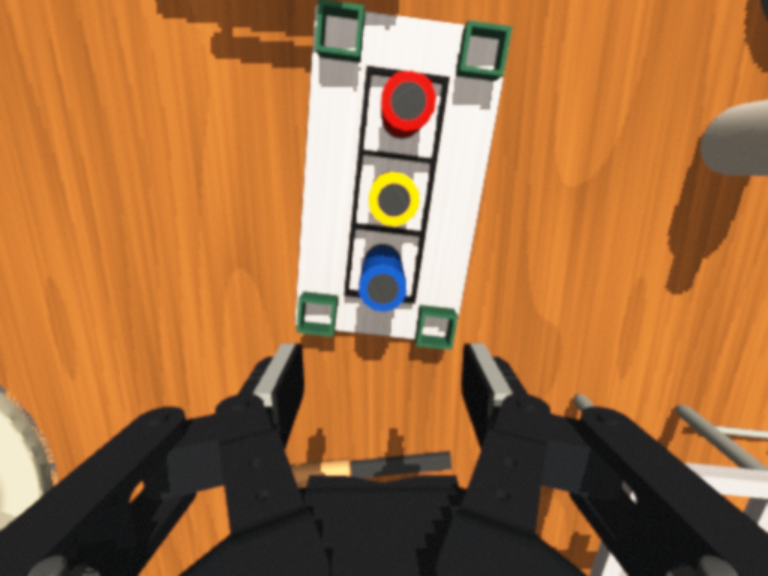

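All three are upright, with tops within about 2 mm of the pocket centres: red (408,100), yellow (393,198) and blue (383,288) in the wrist view. Next I'll look at the frame from above.

>>> {"fn": "apply_moves", "kwargs": {
  "motion": "1 -0.226 0.205 -0.08 0;1 -0.226 0.205 -0.08 0;1 -0.226 0.205 -0.08 0;1 -0.226 0.205 -0.08 0;1 -0.226 0.205 -0.08 0;1 -0.226 0.205 -0.08 0;1 -0.226 0.205 -0.08 0;1 -0.226 0.205 -0.08 0;1 -0.226 0.205 -0.08 0;1 -0.226 0.205 -0.08 0;1 -0.226 0.205 -0.08 0;1 -0.226 0.205 -0.08 0;1 -0.226 0.205 -0.08 0"
}}

```text
clock: 20.93
eef_pos: [635.8, -35.0, 421.4]
tcp_rot: [-3.141, -0.0, 1.572]
contact_force: [0.2, -0.1, 0.1]
opening: 0.998
```

Run:
```python
from rig import r, grab_frame, spotter
import cv2,pickle
f=grab_frame("wrist");pickle.dump(f,open("w_fr.pkl","wb"));cv2.imwrite("pics/j_wrist.png",cv2.resize(f["img"][:,:,::-1],None,fx=1.5,fy=1.5))
print([([round(v) for v in d["point"]],round(d["conf"],2)) for d in spotter.place_of("frame_grip","wrist")])
s=r.sense();print(s["eef_pos"],s["clock"],s["contact_force"],s["opening"])
im=f["img"].astype(int)
m=((im[...,0]>180)&(im[...,1]<im[...,0]*.6)&(im[...,1]>30)).astype('uint8')
```

```text
[([634, -34, 125], 0.9)]
[636.01894465 -35.11266021 421.63472078] 21.0333 [-0.22059308 -0.28796132 -0.34989056] 1.0016838379029445
```

View pics/j_wrist.png

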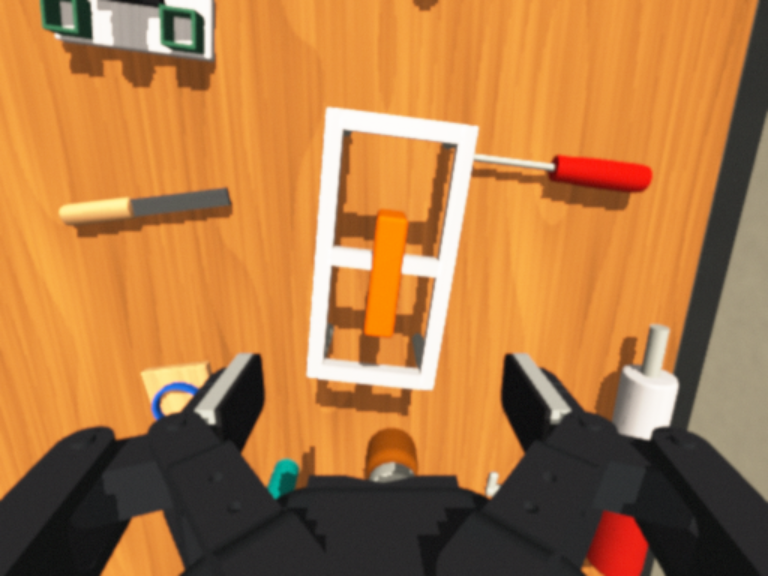

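Run:
```python
import pickle; from h import *
f=pickle.load(open("w_fr.pkl","rb"))
for z,C in((97,[(328,108),(477,127),(434,389),(307,377)]),(145,[(380,210),(407,212),(392,336),(365,334)])):
    P=np.array([bp(f,u/1.5,v/1.5,z)[:2] for u,v in C]); print(P.round(1),P.mean(0))
    d=(P[0]+P[1]-P[2]-P[3])/2; print("len",np.hypot(*d),"yaw",np.arctan2(-d[0],d[1])); d=(P[1]+P[2]-P[0]-P[3])/2;print(np.hypot(*d),np.arctan2(d[1],d[0]))
```

```text
[[ 597.6   73.2]
 [ 698.6   61.4]
 [ 677.  -140.1]
 [ 573.  -129.3]] [636.54359518 -33.68381538]
len 203.3239692063307 yaw -0.11399385361042072
103.10677680144929 -0.11021382903256254
[[632.9  10.5]
 [649.2   9.3]
 [640.8 -71.8]
 [622.9 -70.4]] [636.43200309 -30.57068032]
len 81.52577944044312 yaw -0.11250320831243146
17.107589554849245 -0.07519652053544938
```

Wrist view: the frame's bars have corners at (328,108), (477,127), (434,389) and (307,377). That gives a centre of about (636.5,−33.5) and a yaw of −0.112. Its orange grip is at (386,273). Turning the tool to match and grasping.

>>> {"fn": "apply_moves", "kwargs": {
  "motion": "1 0.0025 0 0 0.0357;1 0.0025 0 0 0.0357;1 0.0025 0 0.03 0.0357;1 0.0025 0 0.06 0.0357;1 0.0025 0 0.09 0.0357;1 0.0025 0 0.11 0.0357;1 0.0025 0 0.125 0.0357;1 0.0025 0 0.135 0.0357;1 0.0025 0 0.139 0.0357;1 0.0025 0 0.139 0.0357;1 0.0025 0 0.139 0.0357"
}}

```text
clock: 21.95
eef_pos: [636.9, -33.4, 283.5]
tcp_rot: [3.141, -0.0, 1.46]
contact_force: [-0.3, -0.6, 0.7]
opening: 0.999
```

>>> {"fn": "apply_moves", "kwargs": {
  "motion": "-1 0 0 0 0;-1 0 0 0 0;-1 0 0 0 0;-1 0 0 0 0;-1 0 0 0 0;-1 0 0 0 0;-1 0 0 0 0;-1 0 0 0 0;-1 0 0 0 0;-1 0 0 0 0",
  "squeeze": 100
}}

```text
clock: 22.78
eef_pos: [636.7, -33.5, 283.2]
tcp_rot: [3.141, -0.0, 1.459]
contact_force: [-0.5, -0.5, 5.9]
opening: 0.221
```

>>> {"fn": "apply_moves", "kwargs": {
  "motion": "-1 0 0 -0.01 0;-1 0 0 -0.03 0;-1 0 0 -0.06 0;-1 0 0 -0.09 0;-1 0 0 -0.12 0;-1 0 0 -0.14 0;-1 0 0 -0.14 0;-1 0 0 -0.14 0"
}}

```text
clock: 23.45
eef_pos: [636.3, -33.5, 423.0]
tcp_rot: [3.141, -0.0, 1.459]
contact_force: [-0.6, -0.3, -6.0]
opening: 0.217
```

Run:
```python
from rig import r, grab_frame, spotter
import cv2,pickle
f=grab_frame("wrist");pickle.dump(f,open("w_fh.pkl","wb"));cv2.imwrite("pics/k_wrist.png",cv2.resize(f["img"][:,:,::-1],None,fx=1.5,fy=1.5))
s=r.sense();pickle.dump(s,open("s_fh.pkl","wb"));print(s["eef_pos"],s["tcp_rot"],s["clock"],s["contact_force"],s["opening"])
f=grab_frame("side");cv2.imwrite("pics/k_side.png",f["img"][:,:,::-1])
```

```text
[635.89394559 -33.45984966 421.39598696] [-3.13983837e+00  1.24056173e-04  1.45872090e+00] 23.5 [-0.33110917  0.37676975 -5.12441238] 0.22441567599172182
```

View pics/k_wrist.png

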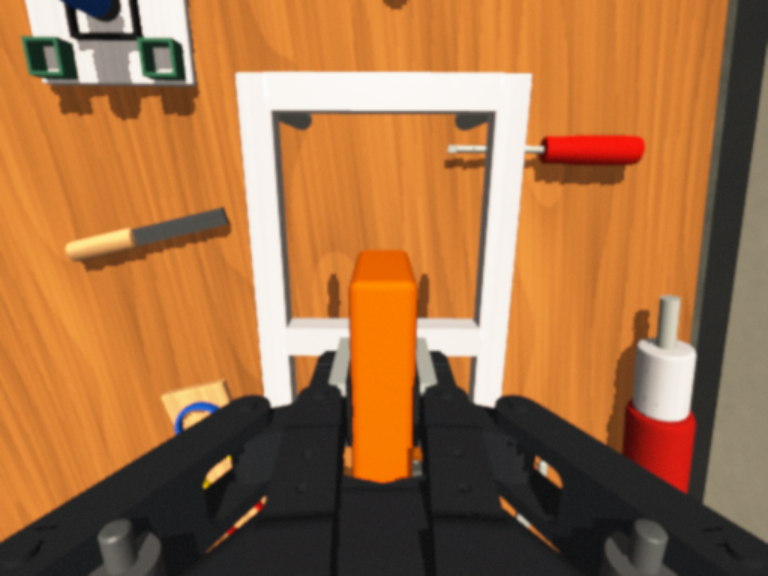

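View pics/k_side.png

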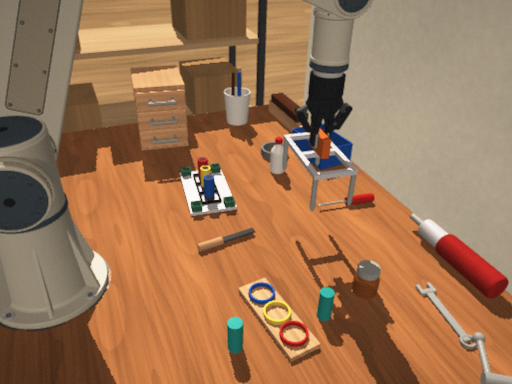

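Run:
```python
import pickle; from h import *
from scipy.spatial.transform import Rotation as Ro
f=pickle.load(open("w_fh.pkl","rb"));s=pickle.load(open("s_fh.pkl","rb"))
Rt=Ro.from_euler("xyz",s["tcp_rot"]).as_matrix()
for z in(233,235,237):
    for n,(u,v) in dict(tl=(236,73),tr=(531,74),itl=(274,111),itr=(496,112),cl=(290,318),cr=(475,319),gl=(351,289),gr=(416,289)).items():
        zz=z+48 if n[0]=='g' else z
        print(z,n,(Rt.T@(bp(f,u/1.5,v/1.5,zz)-s["eef_pos"])).round(1))
```

```text
233 tl [102.8 -52.3 188.5]
233 tr [102.5  53.  188.3]
233 itl [ 90.2 -39.7 188.5]
233 itr [ 89.9  41.5 188.3]
233 cl [  9.3 -39.2 188.5]
233 cr [  8.8  39.1 188.3]
233 gl [ 36.9  -9.3 140.4]
233 gr [ 36.9   9.5 140.4]
235 tl [102.4 -51.7 186.5]
235 tr [102.1  52.3 186.3]
235 itl [ 90.  -39.3 186.5]
235 itr [ 89.7  40.9 186.3]
235 cl [ 10.1 -38.7 186.5]
235 cr [  9.6  38.6 186.3]
235 gl [ 37.5  -9.2 138.4]
235 gr [ 37.5   9.3 138.4]
237 tl [102.  -51.  184.5]
237 tr [101.7  51.6 184.3]
237 itl [ 89.8 -38.8 184.5]
237 itr [ 89.5  40.4 184.3]
237 cl [ 10.9 -38.2 184.5]
237 cr [ 10.4  38.1 184.3]
237 gl [ 38.2  -9.  136.4]
237 gr [ 38.2   9.1 136.4]
```

Run:
```python
import pickle,trayfit; from trayfit import *
f=pickle.load(open("w_i.pkl","rb"))
roi=(slice(0,240),slice(185,350))
m0=masks
trayfit.masks=lambda f:(m0(f)[0]*0,m0(f)[1])
r0=render
trayfit.render=lambda f,T,th=4:(r0(f,T,th)[0]*0,r0(f,T,th)[1])
for n,roi in(("w_i",roi),("w_tray",(slice(0,190),slice(180,350))),("t_side",None)):
    f=pickle.load(open(n+".pkl","rb"))
    if roi is None:
        u,v=pj(f,[438,242,15]).astype(int); roi=(slice(v-38,v+38),slice(u-55,u+55))
    T,c,k,g=trayfit.fit(f,(438,243,-.12),roi); print(n,np.round(T,3),c,g[roi].sum())
```

```text
w_i [ 4.37699e+02  2.42034e+02 -1.25000e-01] 1132.7265625 2014.0
w_tray [ 4.36498e+02  2.42970e+02 -1.39000e-01] 627.19140625 1242.0
t_side [ 4.38755e+02  2.42899e+02 -1.25000e-01] 134.51171875 329.0
```

The frame is held centred on the tool within about 0.3 mm, and its feet are at about 138 mm. Carrying it over the tray.

>>> {"fn": "apply_moves", "kwargs": {
  "motion": "-1 0.012 -0.011 0 0;-1 0.032 -0.029 0 0;-1 0.055 -0.05 0 0;-1 0.08 -0.073 0 0.001;-1 0.105 -0.095 0 0.002;-1 0.13 -0.118 0 0.003;-1 0.155 -0.14 0 0.004;-1 0.18 -0.163 0 0.004;-1 0.205 -0.186 0 0.004;-1 0.225 -0.204 0 0.004;-1 0.24 -0.218 0 0.004;-1 0.248 -0.225 0 0.004;-1 0.252 -0.228 0 0.004;-1 0.252 -0.228 0 0.004;-1 0.252 -0.228 0 0.004"
}}

```text
clock: 24.8
eef_pos: [438.3, 242.1, 422.1]
tcp_rot: [-3.141, 0.001, 1.446]
contact_force: [-0.4, 0.1, -3.6]
opening: 0.221
```

Run:
```python
from rig import r, grab_frame, spotter
import cv2,pickle
f=grab_frame("wrist");pickle.dump(f,open("w_l.pkl","wb"));cv2.imwrite("pics/l_wrist.png",cv2.resize(f["img"][:,:,::-1],None,fx=1.5,fy=1.5))
s=r.sense();pickle.dump(s,open("s_l.pkl","wb"));print(s["eef_pos"],s["tcp_rot"],s["clock"],s["contact_force"],s["opening"])
f=grab_frame("side");cv2.imwrite("pics/l_side.png",cv2.resize(f["img"][60:240,120:320,::-1],None,fx=4,fy=3.3))
```

```text
[438.54031893 241.83171949 422.24997603] [-3.14126060e+00  7.53104389e-04  1.44564394e+00] 24.85 [-0.54831231 -0.11149593 -4.03060159] 0.2203941557870054
```

View pics/l_wrist.png

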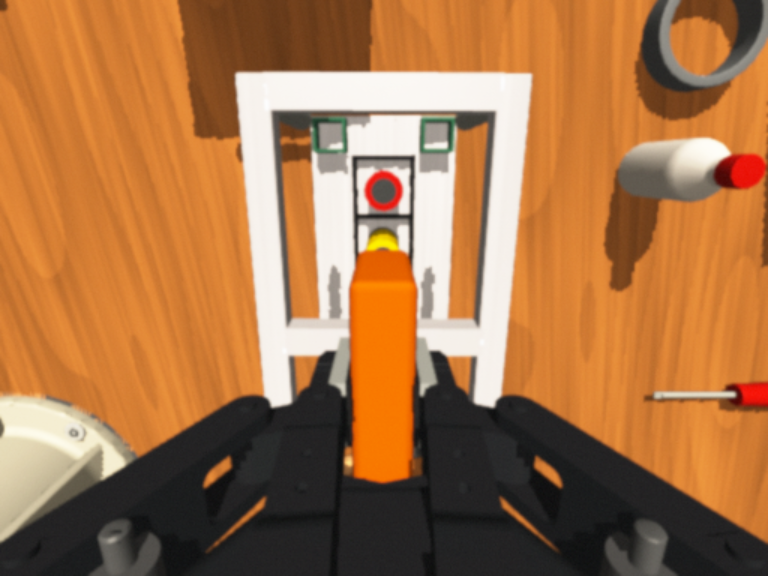

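View pics/l_side.png

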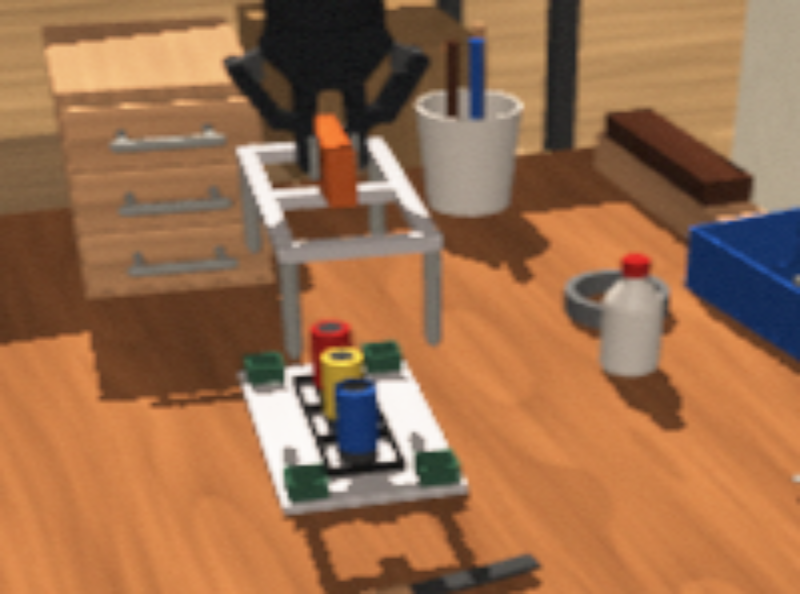

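```bash
python3 - <<'E'
import pickle; from h import *
from scipy.spatial.transform import Rotation as Ro
f=pickle.load(open("w_l.pkl","rb"));s=pickle.load(open("s_l.pkl","rb"))
Rt=Ro.from_euler("xyz",s["tcp_rot"]).as_matrix()
im=f["img"].astype(int);r,g,b=im[...,0],im[...,1],im[...,2]
m=((g>r*1.25)&(g>b*1.1)&(g>25)).astype(np.uint8); m[:60]=0;m[120:]=0
n,l,st,c=cv2.connectedComponentsWithStats(m)
for i in range(1,n):
    if st[i,4]<30: continue
    x,y,w,h,_=st[i]; p=lambda u,v:(Rt.T@(bp(f,u,v,28)-s["eef_pos"])).round(1)
    print(st[i],p(x-.5,y-.5),p(x+w-.5,y+h-.5),(p(x-.5,y-.5)+p(x+w-.5,y+h-.5))/2)
E
python3 -c "
import cv2;a=cv2.imread('pics/l_wrist.png')[100:230,270:500];cv2.imwrite('pics/l_crop.png',cv2.resize(a,None,fx=3.4,fy=3.4,interpolation=cv2.INTER_CUBIC))"
```

```text
[208  78  23  24 204] [110.5 -60.8 394.2] [ 81.9 -32.7 394.2] [ 96.2  -46.75 394.2 ]
[281  79  23  23 174] [109.3  30.8 394.2] [ 81.9  61.1 394.2] [ 95.6   45.95 394.2 ]
```

View pics/l_crop.png

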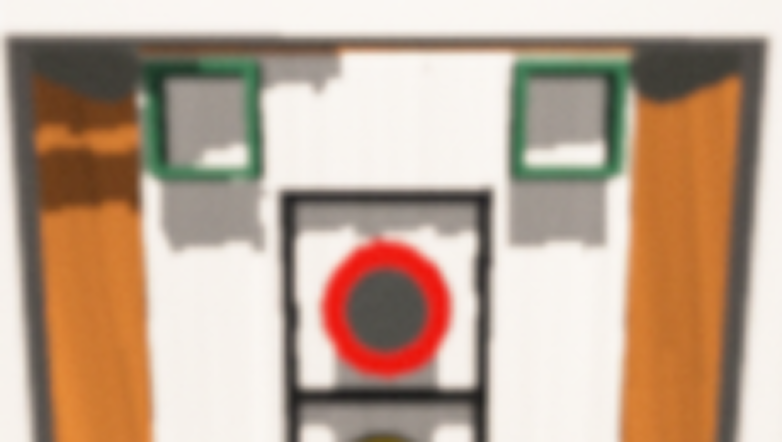

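Far cups measure (96,±46) in the tool frame against a nominal (96,±46), so they line up within 1 mm. Lowering to just above the rims first.

>>> {"fn": "apply_moves", "kwargs": {
  "motion": "-1 0 0 0.015 0;-1 0 0 0.035 0;-1 0 0 0.055 0;-1 0 0 0.075 0;-1 0 0 0.09 0;-1 0 0 0.1 0;-1 0 0 0.105 0;-1 0 0 0.105 0;-1 0 0 0.105 0;-1 0 0 0.105 0"
}}

```text
clock: 25.73
eef_pos: [438.7, 242.5, 318.6]
tcp_rot: [3.14, -0.001, 1.446]
contact_force: [0.1, 0.0, -4.2]
opening: 0.223
```

Run:
```python
from rig import r, grab_frame, spotter
import cv2,pickle
s=r.sense();print(s["eef_pos"],s["tcp_rot"],s["clock"],s["contact_force"],s["opening"])
f=grab_frame("side");cv2.imwrite("pics/m_side.png",cv2.resize(f["img"][100:230,140:290,::-1],None,fx=5,fy=4.5,interpolation=cv2.INTER_CUBIC))
```

```text
[438.65738401 242.54537432 318.60582254] [ 3.14028097e+00 -9.34034573e-04  1.44586367e+00] 25.7333 [ 0.065287    0.04612305 -4.19644545] 0.2226767573488939
```

View pics/m_side.png

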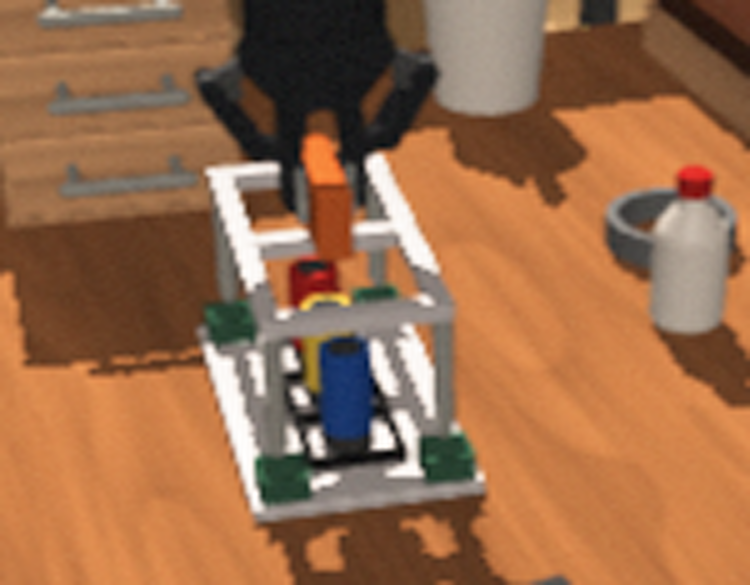

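Legs are over the cups, with the near pair at (275,450) and (445,435). Lowering slowly.

>>> {"fn": "apply_moves", "kwargs": {
  "motion": "-1 0 0 0.005 0;-1 0 0 0.01 0;-1 0 0 0.014 0;-1 0 0 0.018 0;-1 0 0 0.021 0;-1 0 0 0.023 0;-1 0 0 0.024 0;-1 0 0 0.024 0;-1 0 0 0.025 0;-1 0 0 0.025 0;-1 0 0 0.025 0"
}}

```text
clock: 26.7
eef_pos: [438.3, 242.5, 293.2]
tcp_rot: [3.141, -0.0, 1.446]
contact_force: [-1.5, -1.1, 2.3]
opening: 0.221
```

Run:
```python
from rig import r, grab_frame, spotter
import cv2,pickle
s=r.sense();print(s["eef_pos"],s["tcp_rot"],s["clock"],s["contact_force"],s["wrist_torque"])
f=grab_frame("side");cv2.imwrite("pics/n_side.png",cv2.resize(f["img"][100:230,140:290,::-1],None,fx=5,fy=4.5,interpolation=cv2.INTER_CUBIC))
```

```text
[438.27259721 242.498616   293.1571251 ] [ 3.14113974e+00 -3.09839794e-04  1.44607615e+00] 26.7 [-1.50258261 -1.13248342  2.25264189] [-0.16481681  0.32453056  0.00770988]
```

View pics/n_side.png

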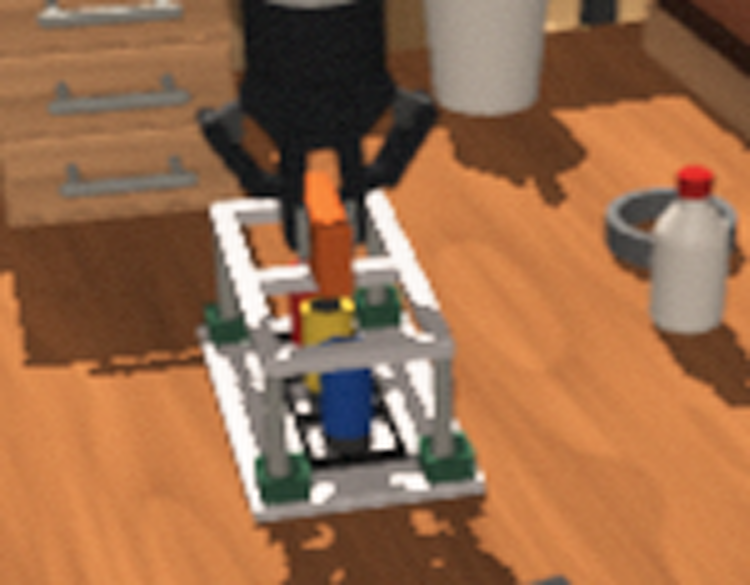

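The frame is fully seated: TCP 293.2, 10 mm above the bench grasp height, and the weight is off the wrist. Releasing.

>>> {"fn": "apply_moves", "kwargs": {
  "motion": "0.2 0 0 0 0;0.2 0 0 0 0;0.2 0 0 0 0;0.2 0 0 0 0;0.2 0 0 0 0;0.2 0 0 0 0;0.2 0 0 -0.02 0;0.2 0 0 -0.05 0;0.2 0 0 -0.08 0;0.2 0 0 -0.11 0;0.2 0 0 -0.13 0;0.2 0 0 -0.13 0;0.2 0 0 -0.13 0"
}}

```text
clock: 27.83
eef_pos: [438.3, 242.5, 423.7]
tcp_rot: [3.14, -0.001, 1.446]
contact_force: [-0.1, -0.3, -0.7]
opening: 0.6
```

Run:
```python
from rig import r, grab_frame, spotter
import cv2,pickle
from h import *
s=r.sense();print(s["eef_pos"],s["tcp_rot"],s["clock"],s["contact_force"],s["opening"])
f=grab_frame("side");cv2.imwrite("pics/o_side.png",cv2.resize(f["img"][100:230,140:290,::-1],None,fx=5,fy=4.5,interpolation=cv2.INTER_CUBIC))
f=grab_frame("wrist");pickle.dump(f,open("w_o.pkl","wb"));cv2.imwrite("pics/o_wrist.png",cv2.resize(f["img"][:,:,::-1],None,fx=1.5,fy=1.5))
for q in ["frame_grip","tray","oiler"]:
  for c in("wrist","scene","side"):
    print(q,c,[([round(v) for v in d["point"]],round(d["conf"],2)) for d in spotter.place_of(q,c)][:2])
```

```text
[438.30004541 242.51585317 423.67158852] [ 3.13952234e+00 -1.49100527e-03  1.44613323e+00] 27.8333 [-0.11929796 -0.27097365 -0.71510762] 0.6003795265547021
frame_grip wrist [([437, 242, 134], 0.85)]
frame_grip scene [([639, -38, 124], 0.8)]
frame_grip side [([438, 242, 133], 0.6)]
tray wrist [([435, 247, 4], 0.6)]
tray scene [([436, 244, -2], 0.7)]
tray side [([439, 244, -6], 0.6)]
oiler wrist [([686, 283, 2], 0.7)]
oiler scene [([685, 282, 0], 0.69)]
oiler side [([686, 279, -2], 0.57)]
```

View pics/o_side.png

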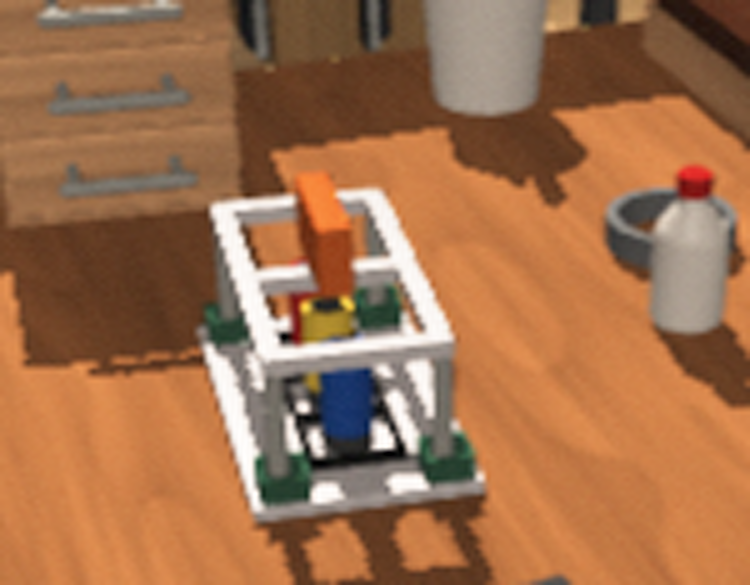

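View pics/o_wrist.png

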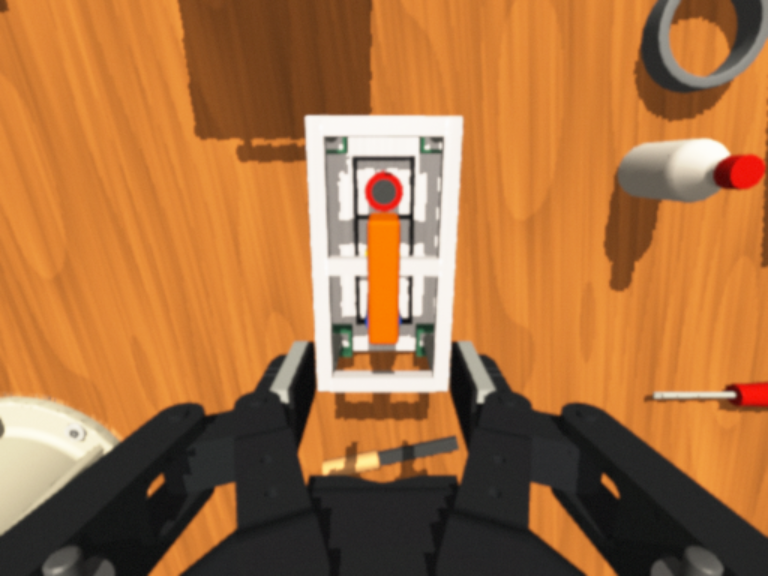

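The frame sits level on the tray with all four legs in the cups, the sockets are undisturbed and the bottle is upright. The scene camera's old frame position comes from its last picture, which is stale. Handing in.

```bash
python3 -c "
from rig import r
print(r.sign_off())"
```

```text
the job is handed in; nothing more can be done
None
```

The job is handed in: all three sockets are in the tray in reverse order, with the frame seated over them, at about 28 s of the 112 s allowed. Red (right on the rack) went into the left pocket, yellow into the middle, and blue (left on the rack) into the right pocket. I released all three before lifting the frame, then set its legs into the green cups.

**Sockets:** before the frame went on, each socket top measured within about 2 mm of its pocket centre, and all three stood upright.

**Frame:** it came down at the right height, with the tool 10 mm above where it had gripped the frame on the bench. After release, the side and wrist networks put the grip point at about (437.5, 242, 133.5). My own fit puts the tray centre at about (438, 242).

**Oil bottle and gripper:** the bottle is still upright where it started, and the gripper is open and clear above the frame.

**Checks that disagreed:**
- **Tray position:** the networks put the tray up to about 5 mm further left (y) than my fit. I used the fit, and the cups lined up with it within 1 mm.
- **Tray fit from the scene camera:** its picture was too dark to find the green cups, so I did not use that fit.
- **Last scene-camera reports:** these came from an old picture, taken before the sockets and frame were all in place (it still had the frame at its starting place), so I disregarded them.

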